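# Clamp a bonded arc chute in the turnbuckle clamp

### The arm

A 6-joint arm with a two-finger parallel gripper is mounted at the origin on the work surface. World frame = base frame: x ahead of the robot, y to its left, z up, the work surface at z = 0. Lengths are in m, angles in rad, forces in N, time in s.
With the tool pointing down it reaches from about 0.35 to 0.875 m from the base axis. Payload 4.2 kg.
Tool frame: the origin (TCP) lies midway between the tips of the shut fingers; the grasp point (between the pads) lies 19 mm behind it; z points along the fingers, y is the line along which they close (so a half turn about z gives the same grasp; the last joint's range is limited). The gripper opens to 87 mm and grips with 3 to 60 N. Pads are 19 mm wide; open, the fingers measure 117 mm over their backs; the gripper's body (75 mm by 190 mm) begins 51 mm behind the grasp point.
Start: joints at [-0.917, 0.385, 0.008, 0, -1.194, -0.259], TCP at [0.24, -0.577, 0.223] pointing down, gripper open.
Joint ranges: [-3.14, 3.14], [-1.21, 2.06], [-1.07, 1.41], [-3.16, 2.05], [-2.99, -0.16], [-3.1, 3.1]. Speed limits (rad/s): [2.79, 2.79, 3.14, 3.14, 3.14, 3.14].

### API

Orientations are given as a rotation vector (axis times angle).
In Python, from station import manip, imaging gives the robot as it stands. The module is installed in compiled form; this text tells all that it offers.
- The arm moves only by the shell command python3 -m handwheel 'ROWS' [OPENING] [FORCE]. ROWS is a JSON object of lists of equal length, an entry for each row: "delta_pos": the shift along the tool's x, y, z in m, a list of three; "turn": the turn, a rotation vector about the tool's x, y, z in degrees, a list of three. A call has 1 to 20 rows; each row is the pose to reach, as a shift and turn from the pose commanded when the call began, along the tool's axes at that moment; what a row does not reach only later rows make up. A row lasts 1/12 s, in which the tool goes at most 41.7 mm and 7.16 degrees, less where a joint would pass 70% of its speed; a pose out of reach is approached as far as the arm can. A call with a gripper value outside its range is refused whole. OPENING is the closure in counts, from 0 (fully open) to 255 (shut), set as the call begins (- or left out, the last holds). The fingers move at their own pace and stop on an object; FORCE is the grip in N (left out, the last holds). Time passes only in rows, so rows that repeat a pose let the fingers close. It gives the time, the measured TCP pose, the force, the opening and the grip force at its end, in the units of the state.
- manip.get_obs(): the state, without advancing time (a new reading comes with each control period).
- imaging.get_image(name): name is "side" or "top" or "wrist"; returns the picture (420x560x3 uint8, red, green, blue); there is no depth.
- imaging.get_calibration(name): a dict with "fovy" (degrees; the focal length in pixels is half the picture's height over the tangent of half this angle, whatever the lens; pixels are square), "cx", "cy" (the principal point, pixels), "rvec" (rotation vector, rad) and "tvec" (3), from world to camera coordinates, as OpenCV has them. Camera axes: x right, y down, z forward; pixel columns grow to the right and rows downward; lengths in m; the calibration is good to about 2 mm. A picture is of the moment at which its call begins: read the wrist's pose just before it. get_calibration takes no time and is no camera call; for the wrist camera it gives the pose at the moment of the call.
- manip.finish_job(): hands the job in; it is judged then, once.
Trained networks look in the newest picture that a camera, given by its name, has taken for a name from the list of things; names that differ only in an ending like _2 or _b are one class to them, and where a whole thing is asked for, a point or a joint stands for the part that bears it (a point fixed in the world has none). Each returns a list of dicts, best first, with "p" (0 to 1); they miss things now and then, are a little off and sometimes report something else, mostly with a low value. They report only what shows in the picture. A call takes as long as a camera call.
- imaging.cut_out(camera, thing): "region" (420x560 bool, what is visible of it) and "location" ([column, row] as shares, 0 to 1, of the picture: columns of its width, rows of its height, amid what is visible of it).
- imaging.mark_of(camera, thing): "location" ([column, row] as shares, 0 to 1, of the picture: columns of its width, rows of its height: a listed point, or the origin of a listed thing).
The state is a dict: "time_s": time; "q": joint angles; "dq": joint speeds; "tau": joint torques, N m; "eef_pos": TCP position; "ee_rot": TCP orientation; "force": force on the tool from outside, world axes, zero at the start; "wrist_torque": the same for the moment, N m; "finger_gap": finger opening in m; "gripper_force": force on a finger pad.
Only numpy, scipy, OpenCV 4.12 (cv2) and the standard library are available. Lean on these libraries where they do the work, as an engineer would, in place of code of your own. Each camera call takes 0.05 s, during which the arm holds its last target. There are 200 camera calls.

### The job

The wide arc chute has just been glued together: stand it upright on the nest of the turnbuckle clamp, in the middle, with its two perforated cheeks facing the padded jaws, and let go of it. Then wind the turnbuckle by its loop handle until both jaws have drawn in and hold the chute snugly; stop when the handle has stiffened to a snug pull, for overtightening cracks the moulding. Finish with your hand off everything and leave the other parts on the bench where they are.

Things in the scene. Friction and masses are not known exactly. Their poses are not given: they have to be found in the camera images.
- chute: the wide arc chute, a red-brown moulded box: 60 mm along its y from cheek to cheek (the cheeks carry rows of round vent holes), 44 mm along its x (a pale glue line runs down these two faces), 70 mm high, 0.25 to 0.45 kg, steel plates showing in its top. Origin: centre of its underside. Left or right of the clamp. Grip it across its x, clear of the jaws
- clamp: the turnbuckle clamp, bolted down: steel base plate 250 mm (its x) by 240 mm (its y), 12 mm thick; origin: centre of its underside; its x points away from the robot, within 0.2 rad. The nest and jaws stand on its far half, the turnbuckle lies across its near half. Two jaw carriages slide along y on guide rods, each tied by a low arm to one threaded end of the turnbuckle
- nest (a point): centre of the top of the aluminium nest block (46 mm along x, 50 along y) on which the chute stands, 30 mm above the bench, 70 mm to +x of the clamp's origin, axes as the clamp's. Jaw tops 68 mm above the nest
- axis (a point): middle of the turnbuckle, on its axis: 85 mm to -x of the clamp's origin, 88 mm above the bench; axes as the clamp's, the body turns about y. Upright lugs at its two ends reach 103 mm above the bench and stand at least 45 mm from its middle; the arms behind them are lower than 45 mm
- turnbuckle: steel turnbuckle body, 76 mm long, 24 mm thick, one left- and one right-hand threaded end, with a rectangular loop handle welded through it; origin in its middle on the axis, z towards grip_a, y along the axis. Turned so that the top of the loop moves to +x, towards the jaws (positive about y), it draws both jaws in together, each 8 mm a turn; 0.5 to 1.6 turns are needed. It stays where it is left
- grip_a (a point): middle of one of the two black sleeves of the loop handle (18 mm thick, 40 mm long, parallel to the axis, 62 mm from it; the loop is 62 mm wide outside, 42 inside). Pinch it from above, fingers closing across it (along x) inside the loop, and lead it round the axis in an arc: the sleeve spins freely on the loop. Along the arc it takes about 10 N when running free
- grip_b (a point): middle of the opposite sleeve, just the same, 124 mm from grip_a; the loop starts at any angle. Once the sprung pads bear on the chute the pull along the arc climbs by about 2 N for every 0.2 rad: 15 to 18 N is snug (16.5 N best), above 19 N the moulding cracks. These are the pulls in steady motion; a hand resting after a slow step feels about a quarter less, after a quick one nothing certain, as the thread's own friction holds the handle
- jaw_left: jaw carriage on the clamp's +y side. Origin: level with the nest top, in mid-depth, on the inner face of its 64 mm wide upright. A sprung rubber-faced pad (60 mm along x, 52 high, from 10 mm above the nest up) stands before it on packing set by hand: its face is 16 to 20 mm inboard of the origin, 3 to 11 mm clear of a centred chute at the start. Springs: 200 N per mm
- jaw_right: the same on the clamp's -y side, its packing set independently; each jaw of a snug clamp presses the chute with about 150 N
- contactor: stepped contactor, black block 75 x 58 mm, 78 high, brass screws on both shoulders; bystander, origin at its underside
- narrow_chute: a narrower arc chute of the same make, 44 x 26 mm, 60 high (not the one wanted); bystander, origin at its underside
- relay_a: small relay block, 40 x 30 mm, 34 high; bystander, origin at its underside
- relay_b: small relay block, 40 x 30 mm, 34 high; bystander, origin at its underside
- screwdriver: screwdriver lying on the bench, about 200 mm long; bystander, origin at its underside
- screw_dish: steel dish, 90 mm across, 28 high; bystander, origin at its underside

How it is judged:
On the way, in this order (a step that is already met when the one before it is completed fails the run):
1. the chute stands on the nest between the open jaws, let go (x of chute in the frame of nest between -0.012 and 0.012 m and y of chute in the frame of nest between -0.009 and 0.009 m and z of chute in the frame of nest between -0.004 and 0.004 m and angle between chute's own z axis and vertical below 0.1 rad and angle between the y axis of chute and the y axis of nest, either way round below 0.2 rad and contact force between the fingers and chute below 0.2 N and linear speed of chute below 0.02 m/s), for 0.1 s.
2. both jaws bear snugly on the chute (contact force between chute and jaw_left above 90 N and contact force between chute and jaw_right above 90 N), for 0.2 s.
At the end, for the whole second after the job is handed in: the chute stands upright on the nest (tilt under 0.1 rad), centred within 12 mm along the jaws and 9 mm between them, square within 0.2 rad, at rest, each jaw pad pressing it with 90 to 225 N (all of step 2 and x of chute in the frame of nest between -0.012 and 0.012 m and y of chute in the frame of nest between -0.009 and 0.009 m and z of chute in the frame of nest between -0.004 and 0.004 m and angle between chute's own z axis and vertical below 0.1 rad and angle between the y axis of chute and the y axis of nest, either way round below 0.2 rad and contact force between chute and jaw_left below 225 N and contact force between chute and jaw_right below 225 N and linear speed of chute below 0.02 m/s); the robot touches nothing.
It fails at once if a jaw overtightened: the chute pressed with more than 230 N (contact force between chute and jaw_left above 230 N or contact force between chute and jaw_right above 230 N).
It fails at once if another part on the bench shifted by more than 30 mm (distance of any of contactor, narrow_chute, relay_a, relay_b, screwdriver, screw_dish from where it was at the start of the episode above 0.03 m).
It also fails if it takes over 72 s, if anything falls off the work surface, if the arm or the gripper's body presses on something with over 40 N, if the wrist force passes 120 N, or if a joint passes its speed limit or range.

## Working session

There is one attempt and no reset: what is moved stays moved. The work goes in short steps, Python scripts to look and compute and a shell command to move; the robot and the scene stay as the last step left them, time stands still between calls to the robot, and variables do not carry over. Pictures are saved under pics/ and viewed, at most 10 in all, crops included, and the job is handed in when it is done.

```bash
mkdir -p pics
cat > h.py <<'E'
import numpy as np, cv2
from scipy.spatial.transform import Rotation as R
from station import manip, imaging
def shot(n,f=None):
    c=imaging.get_calibration(n); im=imaging.get_image(n)
    if f: cv2.imwrite('pics/'+f,im[:,:,::-1])
    return im,c
def ray(c,loc):
    f=210/np.tan(np.radians(c['fovy'])/2)
    Rm=R.from_rotvec(c['rvec']).as_matrix(); t=np.array(c['tvec'])
    d=np.array([(loc[0]*560-c['cx'])/f,(loc[1]*420-c['cy'])/f,1])
    o=-Rm.T@t; d=Rm.T@d; return o,d/np.linalg.norm(d)
def proj(c,p):
    f=210/np.tan(np.radians(c['fovy'])/2)
    q=R.from_rotvec(c['rvec']).as_matrix()@np.array(p)+np.array(c['tvec'])
    return np.array([f*q[0]/q[2]+c['cx'],f*q[1]/q[2]+c['cy']])
def atz(c,loc,z):
    o,d=ray(c,loc); return o+d*(z-o[2])/d[2]
def tri(rs):
    A=0;b=0
    for o,d in rs:
        M=np.eye(3)-np.outer(d,d); A=A+M; b=b+M@o
    p=np.linalg.solve(A,b); return p,[float(np.linalg.norm((np.eye(3)-np.outer(d,d))@(p-o))) for o,d in rs]
def totool(dw):
    o=manip.get_obs(); return R.from_rotvec(o['ee_rot']).inv().apply(dw)
E
python3 - <<'E'
from h import *
o=manip.get_obs(); print({k:np.round(v,3).tolist() for k,v in o.items()})
C={}
for n in ['side','top','wrist']:
    im,C[n]=shot(n,n+'0.png'); c=C[n]; print(n,c['fovy'],np.round(-R.from_rotvec(c['rvec']).as_matrix().T@np.array(c['tvec']),3))
for t in ['chute','clamp','nest','axis','grip_a','turnbuckle','jaw_left','jaw_right','contactor','narrow_chute','screwdriver','screw_dish','relay_a']:
    rs=[]
    for n in C:
        L=imaging.mark_of(n,t)[:2]
        print(t,n,[(round(x['p'],2),np.round(np.array(x['location'])*[560,420]).tolist()) for x in L])
        if L and n!='wrist': rs.append(ray(C[n],L[0]['location']))
    if len(rs)>1: print('   ',tri(rs)[0].round(4),np.round(tri(rs)[1],4))
E
python3 -c "
import cv2,numpy as np
a=cv2.imread('pics/top0.png');b=cv2.imread('pics/side0.png')
"
```

```text
{'time_s': 0.0, 'q': [-0.917, 0.386, 0.007, -0.001, -1.194, -0.259], 'dq': [-0.0, -0.001, -0.001, 0.001, -0.001, 0.0], 'tau': [0.0, -39.067, 18.74, 4.22, 0.011, -0.0], 'eef_pos': [0.24, -0.576, 0.221], 'ee_rot': [0.616, -3.08, -0.003], 'force': [0.104, -0.288, -0.169], 'wrist_torque': [-0.054, -0.02, -0.01], 'gripper_force': 0.0, 'finger_gap': 0.087}
side 54.15274278206402 [0.127 0.534 0.843]
top 47.823425757360624 [ 0.41  -0.009  1.342]
wrist 67.92030994224544 [ 0.175 -0.604  0.384]
chute side [(0.83, [394.0, 198.0])]
chute top [(0.65, [405.0, 248.0])]
chute wrist []
    [ 0.4762 -0.3219  0.0185] [0.0004 0.0004]
clamp side [(0.66, [299.0, 236.0])]
clamp top [(0.65, [305.0, 197.0])]
clamp wrist []
    [ 0.6112 -0.0462 -0.0176] [0.0062 0.0062]
nest side [(0.84, [283.0, 207.0])]
nest top [(0.87, [310.0, 175.0]), (0.65, [331.0, 175.0])]
nest wrist []
    [ 0.6695 -0.0551  0.0497] [0.0002 0.0002]
axis side [(0.65, [321.0, 227.0])]
axis top [(0.94, [303.0, 226.0]), (0.69, [183.0, 249.0])]
axis wrist []
    [ 0.5243 -0.0356  0.0883] [0.0003 0.0003]
grip_a side [(0.98, [341.0, 231.0]), (0.7
[... 862 characters left out ...]
narrow_chute side [(0.89, [156.0, 325.0])]
narrow_chute top [(0.66, [156.0, 182.0]), (0.61, [304.0, 249.0])]
narrow_chute wrist []
    [0.6474 0.3846 0.0167] [0.0021 0.0021]
screwdriver side [(0.71, [313.0, 347.0]), (0.59, [348.0, 160.0])]
screwdriver top [(0.8, [429.0, 177.0])]
screwdriver wrist []
    [ 1.6113 -1.6992 -4.5285] [0.0184 0.0184]
screw_dish side [(0.63, [235.0, 214.0]), (0.23, [396.0, 200.0])]
screw_dish top [(0.67, [286.0, 137.0])]
screw_dish wrist []
    [ 0.7956  0.0148 -0.0131] [0.0001 0.0001]
relay_a side [(0.83, [316.0, 345.0]), (0.15, [308.0, 221.0])]
relay_a top [(0.75, [223.0, 288.0]), (0.45, [360.0, 289.0])]
relay_a wrist []
    [0.3557 0.1812 0.014 ] [0.0015 0.0015]
```

View pics/top0.png

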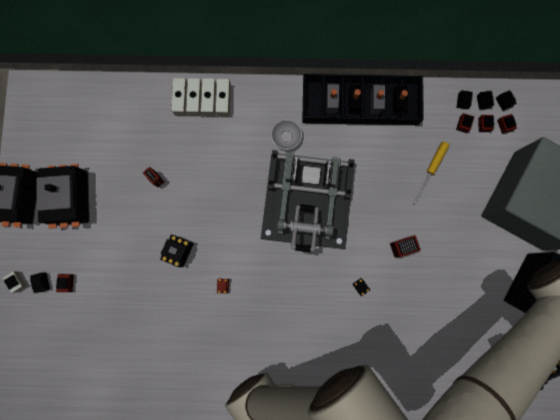

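View pics/side0.png

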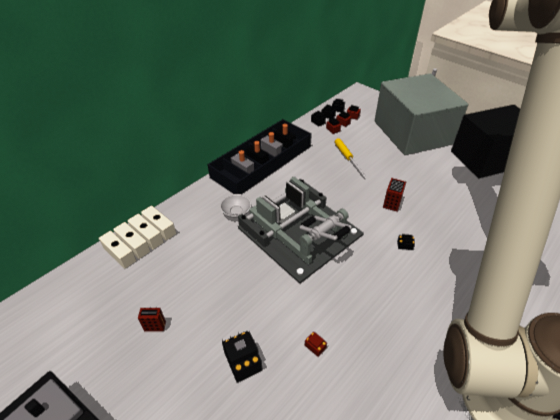

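The top view shows the chute at about (405,247), right of the clamp, with the clamp's nest near (311,175) and axis near (303,226). The side view shows the chute at (394,195) and the loop handle lying nearly flat. Next I move the wrist camera over the chute.

```bash
python3 -m handwheel '{"delta_pos":[[-0.33,0.215,-0.03],[-0.33,0.215,-0.03],[-0.33,0.215,-0.03],[-0.33,0.215,-0.03],[-0.33,0.215,-0.03],[-0.33,0.215,-0.03],[-0.33,0.215,-0.03],[-0.33,0.215,-0.03],[-0.33,0.215,-0.03],[-0.33,0.215,-0.03],[-0.33,0.215,-0.03],[-0.33,0.215,-0.03],[-0.33,0.215,-0.03],[-0.33,0.215,-0.03]],"turn":[[0,0,-82],[0,0,-82],[0,0,-82],[0,0,-82],[0,0,-82],[0,0,-82],[0,0,-82],[0,0,-82],[0,0,-82],[0,0,-82],[0,0,-82],[0,0,-82],[0,0,-82],[0,0,-82]]}' 0 40
python3 - <<'E'
from h import *
o=manip.get_obs(); print(o['eef_pos'],R.from_rotvec(o['ee_rot']).as_matrix().round(3).tolist(),np.round(o['q'],2))
im,c=shot('wrist','w1.png')
for t in ['chute','nest','axis','grip_a']:
  for x in imaging.mark_of('wrist',t)[:2]: print(t,round(x['p'],2),np.round(np.array(x['location'])*[560,420]),atz(c,x['location'],0).round(4))
for z in imaging.cut_out('wrist','chute')[:1]:
  m=z['region']; v=np.argwhere(m); P=np.array([atz(c,[(u+.5)/560,(r+.5)/420],0.07)[:2] for r,u in v]); print(cv2.minAreaRect(P.astype(np.float32)*1000))
E
```

```text
time_s: 3.27
eef_pos: [0.4623, -0.2514, 0.2526]
ee_rot: [-2.485, 1.923, -0.0]
force: [-0.6, 0.1, 0.4]
finger_gap: 0.0867
gripper_force: 0.0
[ 0.46231221 -0.25138832  0.25259441] [[0.251, -0.968, 0.0], [-0.968, -0.251, 0.0], [-0.0, -0.0, -1.0]] [-0.19  0.19 -0.18 -0.   -1.19  0.44]
axis 0.72 [191. 343.] [0.5289 0.0307 0.    ]
axis 0.7 [ 95. 245.] [ 0.6902 -0.0954 -0.    ]
((479.0480041503906, -316.76788330078125), (44.163978576660156, 60.05963897705078), 19.139850616455078)
```

View pics/w1.png

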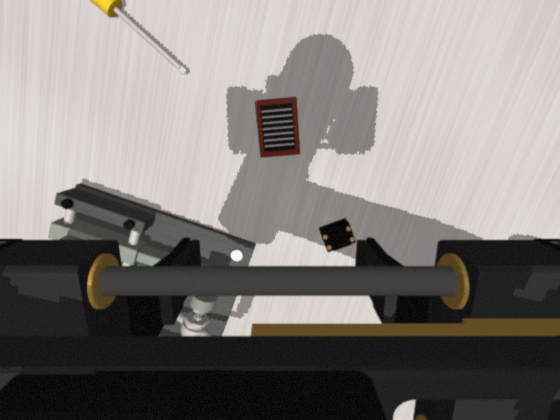

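The wrist view shows the chute's top at (278,127) with the vents on its short ends. At z=0.07 the top fits 44 x 60 mm, centred at (0.479, -0.317) with its x axis at 19°. I go down and grip it.

```bash
python3 -m handwheel '{"delta_pos":[[0.068,0,0.03],[0.068,0,0.03],[0.068,0,0.06],[0.068,0,0.1],[0.068,0,0.14],[0.068,0,0.18],[0.068,0,0.21],[0.068,0,0.219],[0.068,0,0.219],[0.068,0,0.219]],"turn":[[0,0,-4.5],[0,0,-4.5],[0,0,-4.5],[0,0,-4.5],[0,0,-4.5],[0,0,-4.5],[0,0,-4.5],[0,0,-4.5],[0,0,-4.5],[0,0,-4.5]]}' 0 40
python3 -m handwheel '{"delta_pos":[[0,0,0],[0,0,0],[0,0,0],[0,0,0],[0,0,0],[0,0,0],[0,0,0],[0,0,0]],"turn":[[0,0,0],[0,0,0],[0,0,0],[0,0,0],[0,0,0],[0,0,0],[0,0,0],[0,0,0]]}' 255 40
python3 -m handwheel '{"delta_pos":[[0,0,-0.02],[0,0,-0.06],[0,0,-0.1],[0,0,-0.14],[0,0,-0.18],[0,0,-0.2],[0,0,-0.2]],"turn":[[0,0,0],[0,0,0],[0,0,0],[0,0,0],[0,0,0],[0,0,0],[0,0,0]]}' 255 40
```

```text
time_s: 4.4
eef_pos: [0.4805, -0.3179, 0.0345]
ee_rot: [2.56, -1.821, 0.003]
force: [-0.6, -0.3, 1.2]
finger_gap: 0.0869
gripper_force: 0.0
time_s: 5.07
eef_pos: [0.4795, -0.3173, 0.0336]
ee_rot: [2.56, -1.821, 0.0]
force: [-0.5, 1.0, 0.6]
finger_gap: 0.0438
gripper_force: 40.0
time_s: 5.65
eef_pos: [0.4817, -0.3184, 0.2389]
ee_rot: [-2.558, 1.82, -0.016]
force: [1.0, 0.1, -2.9]
finger_gap: 0.044
gripper_force: 40.0
```

```bash
python3 -m handwheel '{"delta_pos":[[-0.03,-0.02,-0.03],[-0.06,-0.04,-0.06],[-0.33,-0.24,-0.06],[-0.33,-0.24,-0.06],[-0.33,-0.24,-0.06],[-0.33,-0.24,-0.06],[-0.33,-0.24,-0.06],[-0.33,-0.24,-0.06],[-0.33,-0.24,-0.06],[-0.33,-0.24,-0.06],[-0.33,-0.24,-0.06],[-0.33,-0.24,-0.06],[-0.33,-0.24,-0.06],[-0.33,-0.24,-0.06]],"turn":[[0,0,2],[0,0,7],[0,0,26.5],[0,0,26.5],[0,0,26.5],[0,0,26.5],[0,0,26.5],[0,0,26.5],[0,0,26.5],[0,0,26.5],[0,0,26.5],[0,0,26.5],[0,0,26.5],[0,0,26.5]]}' 255 40
cat > look.py <<'E'
from h import *
import sys
def look(f,things):
    o=manip.get_obs(); print(np.round(o['eef_pos'],4),R.from_rotvec(o['ee_rot']).as_matrix().round(3).tolist())
    im,c=shot('wrist',f); out={}
    for t,z in things.items():
      for x in imaging.mark_of('wrist',t)[:2]:
        print(t,round(x['p'],2),np.round(np.array(x['location'])*[560,420]),atz(c,x['location'],z).round(4))
    return im,c
E
python3 - <<'E'
from look import *
look('w2.png',{'nest':.03,'axis':.088,'grip_a':.088,'clamp':0,'jaw_left':.03,'jaw_right':.03})
E
```

```text
time_s: 6.82
eef_pos: [0.5971, 0.0729, 0.2909]
ee_rot: [2.071, -2.357, -0.004]
force: [-0.4, -0.2, -3.7]
finger_gap: 0.0435
gripper_force: 40.0
[0.5971 0.0729 0.2909] [[-0.129, -0.992, -0.005], [-0.992, 0.129, -0.001], [0.002, 0.005, -1.0]]
nest 0.63 [200.  85.] [ 0.678  -0.0597  0.03  ]
axis 0.79 [334.  75.] [ 0.5192 -0.042   0.088 ]
grip_a 0.97 [392.  68.] [ 0.4555 -0.0414  0.088 ]
grip_a 0.91 [278.  80.] [ 0.58   -0.0447  0.088 ]
clamp 0.75 [258.  86.] [ 0.6063 -0.0521  0.    ]
jaw_left 0.62 [209. 131.] [ 0.6774 -0.0018  0.03  ]
jaw_right 0.57 [193.  39.] [ 0.6764 -0.1127  0.03  ]
jaw_right 0.38 [207. 133.] [6.806e-01 3.000e-04 3.000e-02]
```

View pics/w2.png

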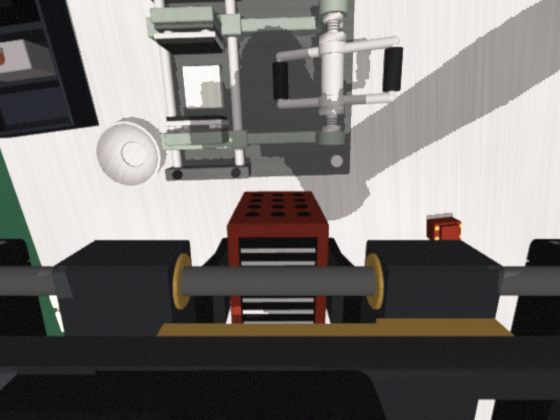

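The wrist view shows the nest top (white) at (202,87), between the open jaws. The turnbuckle is at (332,65), with sleeves at (393,68) and (281,80) and the loop nearly flat. A second view for triangulation comes next.

```bash
cat > v.py <<'E'
from h import *
import pickle,sys,os
im,c=shot('wrist',sys.argv[1]+'.png'); D={'c':c}
for t in ['nest','axis','grip_a','clamp','jaw_left','jaw_right']: D[t]=[(x['p'],x['location']) for x in imaging.mark_of('wrist',t)[:3]]
pickle.dump(D,open(sys.argv[1]+'.pkl','wb'))
E
python3 v.py w2b
python3 -m handwheel '{"delta_pos":[[0.03,0,0],[0.06,0,0],[0.06,0,0],[0.06,0,0],[0.06,0,0]],"turn":[[0,0,0],[0,0,0],[0,0,0],[0,0,0],[0,0,0]]}' 255 40
python3 v.py w3
python3 - <<'E'
from h import *
import pickle
A,B=[pickle.load(open(f+'.pkl','rb')) for f in('w2b','w3')]
ct,cs=imaging.get_calibration('top'),imaging.get_calibration('side')
for t in A:
  if t=='c': continue
  for p,a in A[t]:
    for q,b in B[t]:
      P,e=tri([ray(A['c'],a),ray(B['c'],b)])
      if max(e)<.006: print(t,round(p,2),round(q,2),np.round(np.array(b)*[560,420]),P.round(4),np.round(e,4))
print(manip.get_obs()['eef_pos'])
E
```

```text
time_s: 7.93
eef_pos: [0.5905, 0.0136, 0.2936]
ee_rot: [-2.073, 2.36, 0.0]
force: [0.1, 0.1, -3.8]
finger_gap: 0.044
gripper_force: 40.0
nest 0.63 0.74 [207. 133.] [ 0.675  -0.0591  0.0301] [0.0012 0.0012]
axis 0.91 0.67 [333. 133.] [ 0.5209 -0.0399  0.0973] [0.0002 0.0002]
grip_a 0.89 0.79 [388. 125.] [ 0.462  -0.0413  0.1058] [0.0006 0.0006]
grip_a 0.62 0.95 [281. 133.] [ 0.5789 -0.0473  0.0516] [0.0007 0.0007]
grip_a 0.52 0.95 [281. 133.] [ 0.5812 -0.0603  0.6344] [0.0012 0.0012]
clamp 0.56 0.7 [262. 131.] [ 0.605  -0.0525  0.0103] [0.0012 0.0012]
jaw_left 0.91 0.78 [212. 175.] [ 0.677  -0.0036  0.0398] [0.0001 0.0001]
jaw_right 0.4 0.68 [201.  88.] [0.479  0.0108 0.9449] [0.0028 0.0028]
[0.59052576 0.01414221 0.29347502]
```

View pics/w3.png

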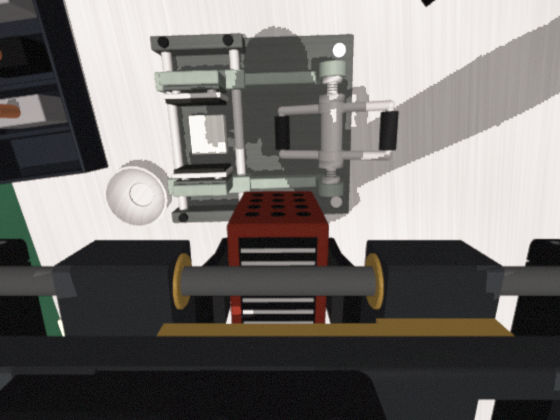

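The near sleeve is at (388,128), the far one at (281,133) and the nest patch at about (208,133). The held chute's cheek spans rows 192 to 222. The heights check out: nest 0.030, near sleeve 0.106. I refine the nest, the pads and the chute's position in the hand.

Run:
```python
from h import *
import pickle
for f in('w2b','w3'):
  c=pickle.load(open(f+'.pkl','rb'))['c']; im=cv2.imread('pics/'+f+'.png')
  m=(im.min(2)>205).astype(np.uint8); n,l,s,ce=cv2.connectedComponentsWithStats(m,connectivity=4)
  for i in range(1,n):
    if 600<s[i][4]<3000 and 170<ce[i][0]<240: 
      v=np.argwhere(l==i); P=np.array([atz(c,[(u+.5)/560,(r+.5)/420],.03)[:2] for r,u in v]).astype(np.float32)
      print(f,s[i],cv2.minAreaRect(P*1000))
T=np.array(manip.get_obs()['eef_pos']); Rm=R.from_rotvec(manip.get_obs()['ee_rot'])
for loc,z in [((247,192),T[2]-.034),((311,192),T[2]-.034),((230,223),T[2]+.036),((326,223),T[2]+.036)]:
  p=atz(c,[loc[0]/560,loc[1]/420],z); print('chute corner in tool',Rm.inv().apply(p-T).round(4))
# pad top edges at z=.092
e1=np.array([-.119,-0.993,0]) 
for loc in [(205,100),(205,166),(205,170)]: 
  p=atz(c,[loc[0]/560,loc[1]/420],.092); print(loc,p.round(4))
print(T)
cv2.imwrite('pics/w3z.png',cv2.resize(im[30:230,140:410],None,fx=2.9,fy=2.9,interpolation=cv2.INTER_CUBIC))
```

```text
w2b [185  66  37  41 919] ((675.320068359375, -57.258914947509766), (47.65005111694336, 45.32755661010742), 84.2800064086914)
w3 [189 116  37  37 728] ((675.3907470703125, -56.67118453979492), (46.611148834228516, 46.22089767456055), 82.5263671875)
chute corner in tool [ 0.0298 -0.0196  0.034 ]
chute corner in tool [0.0297 0.0216 0.034 ]
chute corner in tool [ 0.0311 -0.0202 -0.036 ]
chute corner in tool [ 0.031   0.0208 -0.036 ]
(205, 100) [ 0.6575 -0.0938  0.092 ]
(205, 166) [ 0.6713 -0.0221  0.092 ]
(205, 170) [ 0.6722 -0.0175  0.092 ]
[0.59052576 0.01414221 0.29347502]
```

View pics/w3z.png

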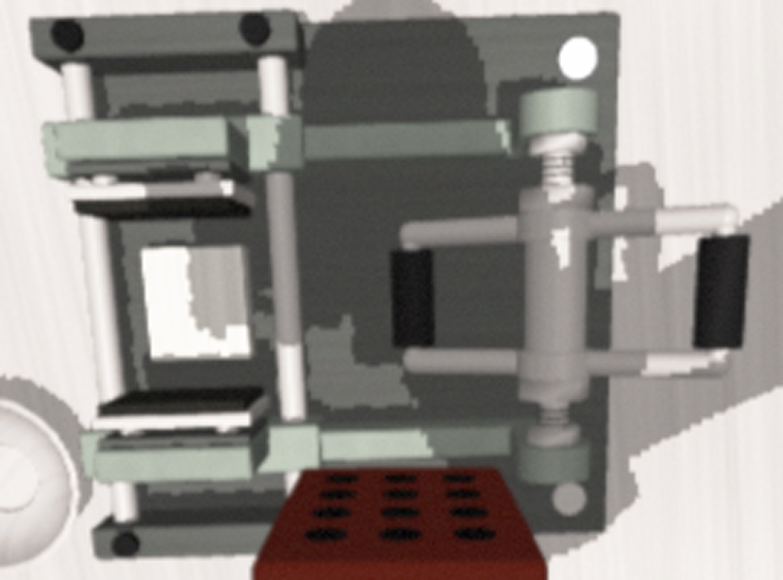

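The zoom confirms it: pad faces at zoom rows 198 and 408 leave about 79 mm, centred on y = -0.057. The nest patch is centred at (0.675, -0.057), and the chute sits centred in the hand. I go over the nest and then down.

```bash
python3 -m handwheel '{"delta_pos":[[0.02,-0.03,0],[0.04,-0.06,0],[0.06,-0.093,0.03],[0.06,-0.093,0.07],[0.06,-0.093,0.11],[0.06,-0.093,0.125],[0.06,-0.093,0.125],[0.06,-0.093,0.125],[0.06,-0.093,0.125]],"turn":[[0,0,0],[0,0,0],[0,0,0],[0,0,0],[0,0,0],[0,0,0],[0,0,0],[0,0,0],[0,0,0]]}' 255 40
python3 - <<'E'
from h import *
print(manip.get_obs()['eef_pos'].round(4) if hasattr(manip.get_obs()['eef_pos'],'round') else manip.get_obs()['eef_pos'], totool(np.array([.675,-.057,.0642])-manip.get_obs()['eef_pos']))
E
```

```text
time_s: 9.03
eef_pos: [0.6769, -0.0577, 0.1713]
ee_rot: [-2.073, 2.356, -0.006]
force: [-0.4, -0.4, -2.6]
finger_gap: 0.0438
gripper_force: 40.0
[ 0.6769 -0.0577  0.1713] [-0.00044944  0.00248692  0.1070568 ]
```

```bash
python3 -m handwheel '{"delta_pos":[[0,0.001,0.02],[0,0.001,0.04],[0,0.001,0.06],[0,0.001,0.08],[0,0.001,0.095],[0,0.001,0.102],[0,0.001,0.104],[0,0.001,0.104],[0,0.001,0.104]],"turn":[[0,0,0],[0,0,0],[0,0,0],[0,0,0],[0,0,0],[0,0,0],[0,0,0],[0,0,0],[0,0,0]]}' 255 40
```

```text
time_s: 9.78
eef_pos: [0.6756, -0.0576, 0.0669]
ee_rot: [-2.072, 2.357, -0.004]
force: [0.6, 0.2, -4.0]
finger_gap: 0.0437
gripper_force: 40.0
```

```bash
python3 -m handwheel '{"delta_pos":[[0,0,0.001],[0,0,0.002],[0,0,0.0025],[0,0,0.0025]],"turn":[[0,0,0],[0,0,0],[0,0,0],[0,0,0]]}' 255 40
```

```text
time_s: 10.12
eef_pos: [0.6748, -0.0576, 0.0637]
ee_rot: [-2.073, 2.358, -0.003]
force: [-0.6, 1.3, 2.7]
finger_gap: 0.0436
gripper_force: 40.0
```

```bash
python3 -m handwheel '{"delta_pos":[[0,0,0],[0,0,0],[0,0,0],[0,0,0],[0,0,0],[0,0,-0.03],[0,0,-0.07],[0,0,-0.11],[-0.02,0.04,-0.15],[-0.05,0.08,-0.18],[-0.06,0.12,-0.18],[-0.06,0.12,-0.18],[-0.06,0.12,-0.18],[-0.06,0.12,-0.18]],"turn":[[0,0,0],[0,0,0],[0,0,0],[0,0,0],[0,0,0],[0,0,0],[0,0,0],[0,0,0],[0,0,0],[0,0,0],[0,0,0],[0,0,0],[0,0,0],[0,0,0]]}' 70 40
python3 - <<'E'
from look import *
im,c=look('w4.png',{'axis':.088,'grip_a':.106,'chute':.03})
for z in imaging.cut_out('wrist','chute')[:1]:
  m=z['region']; v=np.argwhere(m); P=np.array([atz(c,[(u+.5)/560,(r+.5)/420],0.1)[:2] for r,u in v]); print(z['p'],cv2.minAreaRect(P.astype(np.float32)*1000))
E
```

```text
time_s: 11.28
eef_pos: [0.5622, 0.018, 0.2437]
ee_rot: [-2.074, 2.356, -0.002]
force: [0.1, -0.5, 0.3]
finger_gap: 0.0628
gripper_force: 0.0
[0.5622 0.018  0.2437] [[-0.126, -0.992, 0.003], [-0.992, 0.126, 0.001], [-0.001, -0.003, -1.0]]
axis 0.71 [313. 131.] [ 0.5191 -0.0422  0.088 ]
grip_a 0.82 [376. 128.] [ 0.4631 -0.0385  0.106 ]
grip_a 0.73 [257. 132.] [ 0.5733 -0.0488  0.106 ]
chute 0.63 [172. 137.] [ 0.6793 -0.0553  0.03  ]
0.7 ((665.0440063476562, -56.638816833496094), (60.61884307861328, 63.61653137207031), 82.68859100341797)
```

View pics/w4.png

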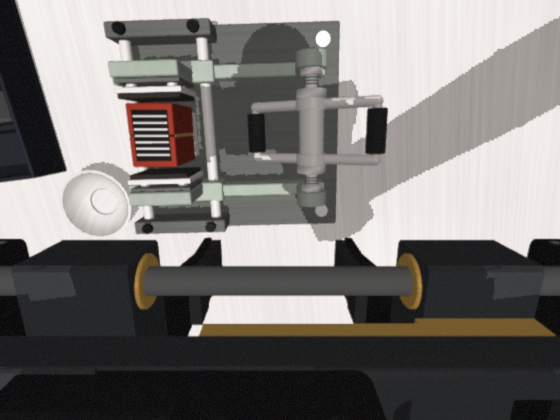

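The chute at (160,135) stands square and centred between both pads, released. The near sleeve is at (376,130). I go to that sleeve with a narrower opening.

```bash
python3 -m handwheel '{"delta_pos":[[0.03,0.04,0],[0.06,0.08,0],[0.067,0.0925,0.02],[0.067,0.0925,0.05],[0.067,0.0925,0.08],[0.067,0.0925,0.08],[0.067,0.0925,0.08],[0.067,0.0925,0.08]],"turn":[[0,0,0],[0,0,0],[0,0,0],[0,0,0],[0,0,0],[0,0,0],[0,0,0],[0,0,0]]}' 136 50
python3 - <<'E'
from h import *
o=manip.get_obs(); print(o['eef_pos'],totool(np.array([.462,-.037,.087])-o['eef_pos']))
r=.062
def tab(p0,p1,st):
  a=np.radians(np.arange(p0,p1+1e-6,st)); a0=np.radians(p0)
  for d,y,z in zip(np.degrees(a),-r*(np.sin(a)-np.sin(a0)),-r*(np.cos(a)-np.cos(a0))): print(round(d),f'[0,{y:.4f},{z:.4f}]',end=' ')
  print()
tab(-73,97,10)
E
```

```text
time_s: 12.2
eef_pos: [0.464, -0.0374, 0.1631]
ee_rot: [-2.074, 2.359, -0.002]
force: [0.6, 0.2, -0.1]
finger_gap: 0.0409
gripper_force: 0.0
[ 0.46401328 -0.03743603  0.16310356] [-0.00019974  0.00217952  0.07609997]
-73 [0,-0.0000,-0.0000] -63 [0,-0.0040,-0.0100] -53 [0,-0.0098,-0.0192] -43 [0,-0.0170,-0.0272] -33 [0,-0.0255,-0.0339] -23 [0,-0.0351,-0.0389] -13 [0,-0.0453,-0.0423] -3 [0,-0.0560,-0.0438] 7 [0,-0.0668,-0.0434] 17 [0,-0.0774,-0.0412] 27 [0,-0.0874,-0.0371] 37 [0,-0.0966,-0.0314] 47 [0,-0.1046,-0.0242] 57 [0,-0.1113,-0.0156] 67 [0,-0.1164,-0.0061] 77 [0,-0.1197,0.0042] 87 [0,-0.1212,0.0149] 97 [0,-0.1208,0.0257]
```

```bash
python3 -m handwheel '{"delta_pos":[[0,0.002,0.03],[0,0.002,0.06],[0,0.002,0.075],[0,0.002,0.076],[0,0.002,0.076],[0,0.002,0.076]],"turn":[[0,0,0],[0,0,0],[0,0,0],[0,0,0],[0,0,0],[0,0,0]]}' 136 50
python3 -m handwheel '{"delta_pos":[[0,0,0],[0,0,0],[0,0,0],[0,0,0],[0,0,0]],"turn":[[0,0,0],[0,0,0],[0,0,0],[0,0,0],[0,0,0]]}' 255 50
python3 - <<'E'
from look import *
im,c=look('w5.png',{'grip_a':.106})
E
```

```text
time_s: 12.7
eef_pos: [0.4625, -0.0367, 0.0879]
ee_rot: [-2.073, 2.357, -0.004]
force: [1.1, 0.7, 0.9]
finger_gap: 0.0407
gripper_force: 0.0
time_s: 13.12
eef_pos: [0.4663, -0.0373, 0.0883]
ee_rot: [-2.071, 2.349, -0.014]
force: [8.9, -8.5, -3.7]
finger_gap: 0.0159
gripper_force: 49.7
[ 0.4663 -0.0373  0.0883] [[-0.125, -0.992, 0.013], [-0.992, 0.125, -0.001], [-0.001, -0.013, -1.0]]
grip_a 0.93 [105. 243.] [ 0.5496 -0.062   0.106 ]
grip_a 0.9 [278. 275.] [ 0.4663 -0.0341  0.106 ]
```

View pics/w5.png

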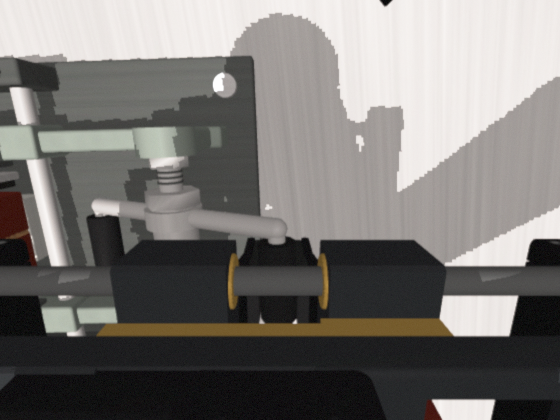

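The view shows the loop arm ending at (278,235) between the fingers, and the grip was pulled +x by 4 mm. So the sleeve is higher than I took it, φ about -62° and z about 0.115. I re-seat the grip.

```bash
python3 -m handwheel '{"delta_pos":[[0,0,0],[0,0,0],[0,0,0],[0,-0.0035,-0.004],[0,-0.0035,-0.009],[0,-0.0035,-0.009],[0,-0.0035,-0.009]],"turn":[[0,0,0],[0,0,0],[0,0,0],[0,0,0],[0,0,0],[0,0,0],[0,0,0]]}' 136 50
python3 -m handwheel '{"delta_pos":[[0,0,0],[0,0,0],[0,0,0],[0,0,0],[0,0,0]],"turn":[[0,0,0],[0,0,0],[0,0,0],[0,0,0],[0,0,0]]}' 255 50
python3 - <<'E'
from h import *
r=.062
def tab(p0,p1,st):
  a=np.radians(np.arange(p0,p1+1e-6,st)); a0=np.radians(p0)
  for d,y,z in zip(np.degrees(a),-r*(np.sin(a)-np.sin(a0)),-r*(np.cos(a)-np.cos(a0))): print(round(d),f'[0,{y:.4f},{z:.4f}]',end=' ')
  print()
tab(-62,98,10)
E
```

```text
time_s: 13.8
eef_pos: [0.4639, -0.0374, 0.0954]
ee_rot: [-2.074, 2.359, -0.0]
force: [-0.1, -0.0, -0.9]
finger_gap: 0.0399
gripper_force: 0.0
time_s: 14.22
eef_pos: [0.466, -0.0377, 0.0956]
ee_rot: [-2.074, 2.356, -0.005]
force: [5.3, -4.2, -2.9]
finger_gap: 0.0166
gripper_force: 49.8
-62 [0,-0.0000,-0.0000] -52 [0,-0.0059,-0.0091] -42 [0,-0.0133,-0.0170] -32 [0,-0.0219,-0.0235] -22 [0,-0.0315,-0.0284] -12 [0,-0.0419,-0.0315] -2 [0,-0.0526,-0.0329] 8 [0,-0.0634,-0.0323] 18 [0,-0.0739,-0.0299] 28 [0,-0.0838,-0.0256] 38 [0,-0.0929,-0.0197] 48 [0,-0.1008,-0.0124] 58 [0,-0.1073,-0.0037] 68 [0,-0.1122,0.0059] 78 [0,-0.1154,0.0162] 88 [0,-0.1167,0.0269] 98 [0,-0.1161,0.0377]
```

```bash
python3 -m handwheel '{"delta_pos":[[0,-0.003,-0.0045],[0,-0.006,-0.009],[0,-0.0095,-0.0132],[0,-0.0133,-0.017],[0,-0.0175,-0.0204],[0,-0.022,-0.0235],[0,-0.0266,-0.0261],[0,-0.0315,-0.0284]],"turn":[[0,0,0],[0,0,0],[0,0,0],[0,0,0],[0,0,0],[0,0,0],[0,0,0],[0,0,0]]}' 255 50
```

```text
time_s: 14.88
eef_pos: [0.4899, -0.0405, 0.1222]
ee_rot: [2.067, -2.355, -0.015]
force: [-11.1, 13.4, -0.8]
finger_gap: 0.0171
gripper_force: 49.8
```

```bash
python3 -m handwheel '{"delta_pos":[[-0.0005,-0.005,-0.0018],[-0.001,-0.0103,-0.0032],[-0.0015,-0.0157,-0.0041],[-0.002,-0.0211,-0.0045],[-0.002,-0.0265,-0.0044],[-0.002,-0.0319,-0.0039],[-0.002,-0.0372,-0.0029],[-0.002,-0.0424,-0.0015]],"turn":[[0,0,0],[0,0,0],[0,0,0],[0,0,0],[0,0,0],[0,0,0],[0,0,0],[0,0,0]]}' 255 50
python3 -c "
from h import *
o=manip.get_obs();print(o['force'],o['wrist_torque'])"
```

```text
time_s: 15.55
eef_pos: [0.537, -0.045, 0.1289]
ee_rot: [2.075, -2.358, 0.001]
force: [-7.7, 5.5, 12.5]
finger_gap: 0.0169
gripper_force: 49.9
[-7.68769703  5.47575346 12.47429187] [1.56227347 2.24612064 0.04559591]
```

```bash
python3 -m handwheel '{"delta_pos":[[-0.0005,-0.0051,0.0012],[-0.0005,-0.01,0.0034],[-0.0005,-0.0146,0.006],[-0.0005,-0.019,0.0091],[-0.0005,-0.0231,0.0126],[-0.0005,-0.0269,0.0165],[-0.0005,-0.0304,0.0207],[-0.0005,-0.0334,0.0251],[-0.0005,-0.0361,0.0298],[-0.0005,-0.0383,0.0347]],"turn":[[0,0,0],[0,0,0],[0,0,0],[0,0,0],[0,0,0],[0,0,0],[0,0,0],[0,0,0],[0,0,0],[0,0,0]]}' 255 50
```

```text
time_s: 16.38
eef_pos: [0.5779, -0.049, 0.0947]
ee_rot: [-2.074, 2.355, -0.006]
force: [-3.4, 4.8, 10.2]
finger_gap: 0.0166
gripper_force: 49.8
```

```bash
python3 -m handwheel '{"delta_pos":[[0,-0.0018,0.0051],[0,-0.0032,0.0104],[0,-0.0041,0.0157],[0,-0.0045,0.0211],[0,-0.0045,0.0265],[0,-0.0039,0.0319],[0,-0.0039,0.0319]],"turn":[[0,0,0],[0,0,0],[0,0,0],[0,0,0],[0,0,0],[0,0,0],[0,0,0]]}' 255 50
python3 -m handwheel '{"delta_pos":[[0,0,0],[0,0,0],[0,0,0],[0,0,-0.03],[0,0,-0.07],[0,0.03,-0.075],[0,0.07,-0.075],[0,0.11,-0.075],[0,0.1225,-0.075],[0,0.1225,-0.075],[0,0.1225,-0.075]],"turn":[[0,0,0],[0,0,0],[0,0,0],[0,0,0],[0,0,0],[0,0,0],[0,0,0],[0,0,0],[0,0,0],[0,0,0],[0,0,0]]}' 136 50
python3 v.py w6
python3 - <<'E'
from h import *
import pickle
D=pickle.load(open('w6.pkl','rb')); o=manip.get_obs();print(o['eef_pos'])
for p,l in D['grip_a']: print(p,np.array(l)*[560,420],atz(D['c'],l,.097),atz(D['c'],l,.079))
E
```

```text
time_s: 16.97
eef_pos: [0.5832, -0.0495, 0.0622]
ee_rot: [-2.073, 2.353, -0.009]
force: [1.3, 1.4, 3.6]
finger_gap: 0.0168
gripper_force: 49.8
time_s: 17.88
eef_pos: [0.4576, -0.0345, 0.134]
ee_rot: [-2.074, 2.359, -0.001]
force: [0.3, 0.4, 0.9]
finger_gap: 0.0403
gripper_force: 0.0
[ 0.45834118 -0.03436331  0.13299261]
0.92 [101.92  227.682] [ 0.57455973 -0.05375909  0.097     ] [ 0.58594438 -0.04919821  0.079     ]
0.84 [271.88  230.496] [ 0.46114935 -0.03704403  0.097     ] [ 0.4623153  -0.03097707  0.079     ]
```

View pics/w6.png

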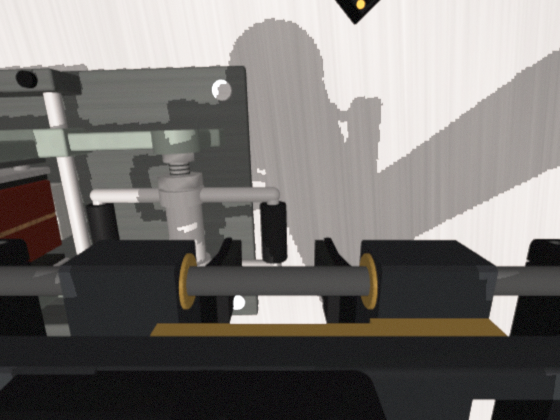

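The near sleeve stands free at (272,230), and the fingers straddle its line. I move 3 mm further in x and descend.

```bash
python3 -m handwheel '{"delta_pos":[[0.001,-0.003,0],[0.0015,-0.003,0.03],[0.0015,-0.003,0.05],[0.0015,-0.003,0.054],[0.0015,-0.003,0.054],[0.0015,-0.003,0.054]],"turn":[[0,0,0],[0,0,0],[0,0,0],[0,0,0],[0,0,0],[0,0,0]]}' 136 50
python3 -m handwheel '{"delta_pos":[[0,0,0],[0,0,0],[0,0,0],[0,0,0],[0,0,0]],"turn":[[0,0,0],[0,0,0],[0,0,0],[0,0,0],[0,0,0]]}' 255 50
python3 - <<'E'
from h import *
r=.062
def tab(p0,p1,st):
  a=np.radians(np.arange(p0,p1+1e-6,st)); a0=np.radians(p0)
  for d,y,z in zip(np.degrees(a),-r*(np.sin(a)-np.sin(a0)),-r*(np.cos(a)-np.cos(a0))): print(round(d),f'[0,{y:.4f},{z:.4f}]',end=' ')
  print()
tab(-82,8,5);tab(8,98,5)
E
```

```text
time_s: 18.73
eef_pos: [0.4614, -0.0361, 0.0799]
ee_rot: [-2.074, 2.359, -0.001]
force: [0.3, -0.2, -0.5]
finger_gap: 0.0405
gripper_force: 0.0
time_s: 19.15
eef_pos: [0.4605, -0.036, 0.0799]
ee_rot: [-2.074, 2.359, 0.0]
force: [-1.6, 1.1, 3.9]
finger_gap: 0.0168
gripper_force: 49.9
-82 [0,-0.0000,-0.0000] -77 [0,-0.0010,-0.0053] -72 [0,-0.0024,-0.0105] -67 [0,-0.0043,-0.0156] -62 [0,-0.0067,-0.0205] -57 [0,-0.0094,-0.0251] -52 [0,-0.0125,-0.0295] -47 [0,-0.0161,-0.0337] -42 [0,-0.0199,-0.0374] -37 [0,-0.0241,-0.0409] -32 [0,-0.0285,-0.0440] -27 [0,-0.0332,-0.0466] -22 [0,-0.0382,-0.0489] -17 [0,-0.0433,-0.0507] -12 [0,-0.0485,-0.0520] -7 [0,-0.0538,-0.0529] -2 [0,-0.0592,-0.0533] 3 [0,-0.0646,-0.0533] 8 [0,-0.0700,-0.0528] 
8 [0,-0.0000,-0.0000] 13 [0,-0.0053,0.0010] 18 [0,-0.0105,0.0024] 23 [0,-0.0156,0.0043] 28 [0,-0.0205,0.0067] 33 [0,-0.0251,0.0094] 38 [0,-0.0295,0.0125] 43 [0,-0.0337,0.0161] 48 [0,-0.0374,0.0199] 53 [0,-0.0409,0.0241] 58 [0,-0.0440,0.0285] 63 [0,-0.0466,0.0332] 68 [0,-0.0489,0.0382] 73 [0,-0.0507,0.0433] 78 [0,-0.0520,0.0485] 83 [0,-0.0529,0.0538] 88 [0,-0.0533,0.0592] 93 [0,-0.0533,0.0646] 98 [0,-0.0528,0.0700]
```

```bash
python3 -m handwheel '{"delta_pos":[[0,-0.001,-0.0053],[0,-0.0024,-0.0105],[0,-0.0043,-0.0156],[0,-0.0067,-0.0205],[0,-0.0094,-0.0251],[0,-0.0125,-0.0295],[-0.0005,-0.0161,-0.0337],[-0.0005,-0.0199,-0.0374],[-0.0005,-0.0241,-0.0409],[-0.001,-0.0285,-0.044],[-0.001,-0.0332,-0.0466],[-0.001,-0.0382,-0.0489],[-0.001,-0.0433,-0.0507],[-0.0015,-0.0485,-0.052],[-0.0015,-0.0538,-0.0529],[-0.0015,-0.0592,-0.0533],[-0.002,-0.0646,-0.0533],[-0.002,-0.07,-0.0528]],"turn":[[0,0,0],[0,0,0],[0,0,0],[0,0,0],[0,0,0],[0,0,0],[0,0,0],[0,0,0],[0,0,0],[0,0,0],[0,0,0],[0,0,0],[0,0,0],[0,0,0],[0,0,0],[0,0,0],[0,0,0],[0,0,0]]}' 255 50
```

```text
time_s: 20.65
eef_pos: [0.5283, -0.0429, 0.1349]
ee_rot: [2.073, -2.357, -0.004]
force: [-8.7, 6.6, 9.3]
finger_gap: 0.0166
gripper_force: 49.9
```

```bash
python3 -m handwheel '{"delta_pos":[[0,-0.0053,0],[0,-0.0105,0.0014],[0,-0.0156,0.0033],[0,-0.0205,0.0057],[0,-0.0251,0.0084],[0,-0.0295,0.0115],[0,-0.0337,0.0151],[0,-0.0374,0.0189],[-0.0005,-0.0409,0.0231],[-0.0005,-0.044,0.0275]],"turn":[[0,0,0],[0,0,0],[0,0,0],[0,0,0],[0,0,0],[0,0,0],[0,0,0],[0,0,0],[0,0,0],[0,0,0]]}' 255 50
```

```text
time_s: 21.48
eef_pos: [0.5734, -0.0474, 0.1074]
ee_rot: [2.074, -2.358, -0.002]
force: [-7.2, 8.5, 9.6]
finger_gap: 0.0167
gripper_force: 49.9
```

```bash
cat > t.py <<'E'
from h import *
import sys
phi=np.radians(float(sys.argv[1])); o=manip.get_obs(); F=np.array(o['force']); u=np.array([.9925,-.122,0]); fx=F@u; fy=F@[.122,.9925,0]
print('tang',round(-(fx*np.cos(phi)-F[2]*np.sin(phi)),2),'rad',round(fx*np.sin(phi)+F[2]*np.cos(phi),2),'lat',round(fy,2),F.round(1))
p=np.array(o['eef_pos']); s=(p-[.5215,-.04,0])@u; print('phi from x',np.degrees(np.arcsin(np.clip(s/.062,-1,1))).round(1), 'from z',np.degrees(np.arccos(np.clip((p[2]+.017-.088)/.062,-1,1))).round(1))
E
python3 t.py 57
python3 -m handwheel '{"delta_pos":[[0,-0.0014,0.0023],[0,-0.0026,0.0047],[0,-0.0038,0.0072],[0,-0.0049,0.0097],[0,-0.0059,0.0122]],"turn":[[0,0,0],[0,0,0],[0,0,0],[0,0,0],[0,0,0]]}' 255 50
python3 t.py 69
```

```text
tang 12.5 rad -1.63 lat 7.53 [-7.2  8.5  9.6]
phi from x 57.7 from z 54.1
time_s: 21.9
eef_pos: [0.5794, -0.048, 0.0957]
ee_rot: [2.075, -2.359, -0.001]
force: [-7.4, 8.8, 12.0]
finger_gap: 0.0167
gripper_force: 49.9
tang 14.21 rad -3.6 lat 7.8 [-7.4  8.8 12. ]
phi from x 70.4 from z 66.5
```

```bash
python3 -m handwheel '{"delta_pos":[[0,-0.0008,0.0026],[0,-0.0015,0.0052]],"turn":[[0,0,0],[0,0,0]]}' 255 50
python3 t.py 74
python3 -m handwheel '{"delta_pos":[[0,-0.0004,0.0018],[0,-0.0007,0.0035]],"turn":[[0,0,0],[0,0,0]]}' 255 50
python3 t.py 77.5
```

```text
time_s: 22.07
eef_pos: [0.581, -0.0482, 0.0908]
ee_rot: [-2.075, 2.358, 0.001]
force: [-8.8, 8.9, 12.4]
finger_gap: 0.0166
gripper_force: 49.9
tang 14.64 rad -5.99 lat 7.76 [-8.8  8.9 12.4]
phi from x 75.8 from z 71.4
time_s: 22.23
eef_pos: [0.5819, -0.0483, 0.0875]
ee_rot: [-2.075, 2.358, 0.0]
force: [-8.8, 9.2, 12.6]
finger_gap: 0.0166
gripper_force: 49.9
tang 14.44 rad -6.84 lat 8.05 [-8.8  9.2 12.6]
phi from x 79.6 from z 74.6
```

```bash
python3 -m handwheel '{"delta_pos":[[0,0.0003,0.0022],[0,0.0003,0.0044],[0,0.0003,0.0066],[0,0.0003,0.0088]],"turn":[[0,0,0],[0,0,0],[0,0,0],[0,0,0]]}' 255 50
python3 t.py 83
```

```text
time_s: 22.57
eef_pos: [0.5832, -0.0484, 0.0797]
ee_rot: [-2.074, 2.355, -0.004]
force: [-6.6, 7.3, 14.7]
finger_gap: 0.0165
gripper_force: 49.9
tang 15.46 rad -5.61 lat 6.39 [-6.6  7.3 14.7]
phi from x 90.0 from z 81.9
```

```bash
python3 -m handwheel '{"delta_pos":[[0,0.0003,0.002],[0,0.0003,0.004],[0,0.0003,0.006]],"turn":[[0,0,0],[0,0,0],[0,0,0]]}' 255 50
python3 t.py 88
python3 -m handwheel '{"delta_pos":[[0,0,0],[0,0,0],[0,0,0],[0,0,0]],"turn":[[0,0,0],[0,0,0],[0,0,0],[0,0,0]]}' 255 50
python3 t.py 88
```

```text
time_s: 22.82
eef_pos: [0.5836, -0.0484, 0.0742]
ee_rot: [-2.074, 2.354, -0.006]
force: [-6.6, 7.3, 15.0]
finger_gap: 0.0167
gripper_force: 49.9
tang 15.24 rad -6.94 lat 6.41 [-6.6  7.3 15. ]
phi from x 90.0 from z 87.0
time_s: 23.15
eef_pos: [0.5836, -0.0484, 0.0739]
ee_rot: [-2.074, 2.354, -0.005]
force: [-4.8, 8.5, 13.6]
finger_gap: 0.017
gripper_force: 49.9
tang 13.76 rad -5.32 lat 7.88 [-4.8  8.5 13.6]
phi from x 90.0 from z 87.3
```

Moving pull reads about 15.3 N, but the resting pull of 13.8 N hints at up to 18 N, so I stop, release and check the loop's angle and the chute from above.

```bash
python3 -m handwheel '{"delta_pos":[[0,0,0],[0,0,0],[0,0,0],[0,0,-0.03],[0,0,-0.07],[0,0,-0.11],[-0.03,0.02,-0.15],[-0.065,0.02,-0.18],[-0.065,0.02,-0.18],[-0.065,0.02,-0.18],[-0.065,0.02,-0.18]],"turn":[[0,0,0],[0,0,0],[0,0,0],[0,0,0],[0,0,0],[0,0,0],[0,0,0],[0,0,0],[0,0,0],[0,0,0],[0,0,0]]}' 136 50
python3 v.py w7
python3 -m handwheel '{"delta_pos":[[0.03,0,0],[0.05,0,0],[0.05,0,0],[0.05,0,0]],"turn":[[0,0,0],[0,0,0],[0,0,0],[0,0,0]]}'
python3 v.py w8
python3 - <<'E'
from h import *
import pickle
A,B=[pickle.load(open(f+'.pkl','rb')) for f in('w7','w8')]
for t in A:
  if t=='c': continue
  for p,a in A[t]:
    for q,b in B[t]:
      P,e=tri([ray(A['c'],a),ray(B['c'],b)])
      if max(e)<.004: print(t,round(p,2),round(q,2),np.round(np.array(b)*[560,420]),P.round(4),np.round(e,4))
print(manip.get_obs()['eef_pos'],manip.get_obs()['force'])
im=cv2.imread('pics/w7.png'); cv2.imwrite('pics/w7z.png',cv2.resize(im[10:240,60:400],None,fx=2.3,fy=2.3,interpolation=cv2.INTER_CUBIC))
E
```

```text
time_s: 24.07
eef_pos: [0.5698, 0.0179, 0.2488]
ee_rot: [2.075, -2.359, -0.0]
force: [0.2, -0.7, -0.7]
finger_gap: 0.0406
gripper_force: 0.0
time_s: 24.75
eef_pos: [0.5633, -0.0328, 0.2486]
ee_rot: [2.071, -2.362, -0.0]
force: [-0.3, -0.3, 0.1]
finger_gap: 0.0405
gripper_force: 0.0
axis 0.75 0.67 [318. 181.] [ 0.5184 -0.0418  0.0905] [0.0008 0.0008]
grip_a 0.9 0.82 [374. 175.] [ 0.454  -0.0359  0.0675] [0.0008 0.0008]
clamp 0.89 0.97 [244. 168.] [ 0.6095 -0.0518 -0.0295] [0.0005 0.0005]
jaw_left 0.92 0.79 [190. 214.] [ 0.6821 -0.0067  0.0189] [0.0006 0.0006]
jaw_left 0.65 0.79 [190. 214.] [ 0.6197 -0.0548  0.2155] [0.0014 0.0014]
jaw_right 0.65 0.86 [178. 139.] [ 0.6795 -0.1036  0.0128] [0.0002 0.0002]
[ 0.56360836 -0.03123667  0.24889482] [-0.11273085  0.25856037 -0.25689551]
```

View pics/w7z.png

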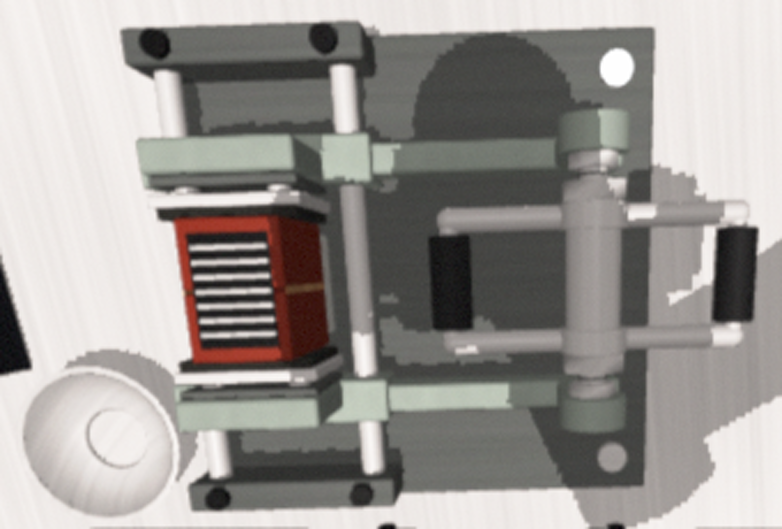

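Both pads bear on the chute, which stands square with its glue line at zoom (305,288), and the loop lies flat. The estimates of the pull (15.2 moving, 17.7 from the angle, 18.3 from rest) all imply about 115 to 195 N, within 90 to 225 N. The hand is clear, so I hand in.

```bash
python3 -c "
from station import manip
print(manip.finish_job())"
```

```text
the job is handed in; nothing more can be done
None
```

The chute stands upright and centred on the nest with both jaws drawn in on it, my hand is off everything, and the job is handed in; no verdict was returned. I stopped at a moving pull of about 15 N, though angle and resting force put it nearer 18 N; I estimate 115–195 N per jaw, inside the 90–225 N limits.

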